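Comb the reading-room pencils into the ribbed tray

TASK

Take the wooden-gripped rake off its stand and, with its teeth resting lightly on the tray behind the scattered pencils, comb the pencils across the flat part and over the ribs until all four lie parallel, each down in a groove of its own, keeping the teeth lightly down on the ribs until the last pencil has dropped in. Then hang the rake back on its stand by its crossbar. Move the pencils with the rake only, never with the gripper; do not bear down hard on the tray or on a pencil (the points break), and leave the bone folder, the tape roll and the yellow note block where they are.

Things in the scene. Friction and masses are not known exactly. Their poses are not given: they have to be found in the camera images.
- rake_grip (a point): Middle of the rake's upright wooden grip, a rounded block 64 (rake x) by 22 (rake y: pinch it this way) by 58 mm high, from 30 mm below to 28 mm above this point. Rake about 0.2 kg. Below the grip an aluminium crossbar, 200 (x) by 14 (y) by 10 mm, its underside 41 mm under this point; then two steel posts and the toothed head.
- rake: The rake; origin at rake_grip, x along the teeth, y the stroke, z up. Seven teeth in a row 149 mm long (x), each a shoe 5 mm wide, 26 mm long (y, 13 each side of the origin), rounded below, bridging the tray's grooves. Their head is clamped firmly at a different depth each time: they end 99 to 117 mm below rake_grip, so feel for it. The tooth bar is sprung: it gives 1 mm per 8 N, at most 5 mm.
- tray: Fixed wooden tray, 216 (x) by 356 mm (y); origin: centre of its underside, on the table. Flat grey deck, 16 mm above the table, from y = -0.172 to 0.105; grooves beyond. Comb in +y. Rims: sides (inner faces x = -0.102, 0.102) 24 mm, near end (y = -0.172) 22 mm, far fence (inner face y = 0.172) 26 mm above the table. Pencils start at y > -0.12, leaving room to set the teeth down behind.
- groove_mid (a point): Floor of the middle one of the tray's five grooves (tray x = 0, y = 0.1385; 7.6 mm above the table), axes as the tray's. Grooves run along x at tray y = 0.1097, 0.1241, 0.1385, 0.1529 and 0.1673; 8.4 mm deep, 9.4 mm wide, between rounded ribs 5 mm wide, tops level with the deck. A groove takes one pencil, which then lies just below the rib tops.
- rake_stand: Fixed dark wooden stand; origin: centre of its underside, on the table. Base 226 by 80 by 8 mm; uprights 8 mm thick at x = -0.090 and 0.090, each with a notch open above, 24 mm wide (y), floor 95 mm and rounded horns 112 mm above the table. The crossbar lies in both notches, the head between the uprights; rake_grip is then 136 mm up, over the centre, rake axes along the stand's.
- pencil_1_mid (a point): Middle (half-way along, on the axis) of a round red pencil, 8 mm thick, 160 mm long; x runs along it to the point. The barrel is full thickness from 78 mm behind this point to 58 mm ahead of it; the rest is the point. It starts on the tray's deck, its point to the tray's +x, askew by up to 19 degrees, and can roll.
- pencil_1: The same pencil; origin 4 mm below its middle when it lies as at the start (it turns as the pencil rolls).
- pencil_2_mid (a point): Middle (half-way along, on the axis) of a round green pencil, 8 mm thick, 160 mm long; x runs along it to the point. The barrel is full thickness from 78 mm behind this point to 58 mm ahead of it; the rest is the point. It starts on the tray's deck, its point to the tray's +x, askew by up to 19 degrees, and can roll.
- pencil_2: The same pencil; origin 4 mm below its middle when it lies as at the start (it turns as the pencil rolls).
- pencil_3_mid (a point): Middle (half-way along, on the axis) of a round blue pencil, 8 mm thick, 160 mm long; x runs along it to the point. The barrel is full thickness from 78 mm behind this point to 58 mm ahead of it; the rest is the point. It starts on the tray's deck, its point to the tray's +x, askew by up to 19 degrees, and can roll.
- pencil_3: The same pencil; origin 4 mm below its middle when it lies as at the start (it turns as the pencil rolls).
- pencil_4_mid (a point): Middle (half-way along, on the axis) of a round yellow pencil, 8 mm thick, 160 mm long; x runs along it to the point. The barrel is full thickness from 78 mm behind this point to 58 mm ahead of it; the rest is the point. It starts on the tray's deck, its point to the tray's +x, askew by up to 19 degrees, and can roll.
- pencil_4: The same pencil; origin 4 mm below its middle when it lies as at the start (it turns as the pencil rolls).
- bone_folder: Bystander: cream bone folder, 23 by 149 by 8 mm, lying on the table; origin at the centre of its underside.
- tape_roll: Bystander: roll of masking tape lying flat, 74 mm across, 19 mm high; origin at the centre of its underside.
- note_block: Bystander: yellow note block, 70 by 70 by 24 mm; origin at the centre of its underside.
Not all that is in view belongs to the job. There is more than one size of the rake; the job needs the larger.

How it is judged:
By the outcome, as a careful person would: the job done as asked, in the order asked, and still so for the second after the job is handed in, with the robot touching nothing.
It also fails if it takes over 72 s, if anything falls off the work surface, if the arm or the gripper's body presses on something with over 40 N, if the wrist force passes 120 N, or if a joint passes its speed limit or range.

ROBOT

A 7-joint arm with a two-finger parallel gripper is mounted at the origin on the work surface; the furniture and walls round the work are solid. World frame = base frame: x ahead of the robot, y to its left, z up, the work surface at z = 0. Lengths are in mm, angles in degrees, forces in N, time in s.
With the tool pointing down it reaches from about 400 to 750 mm from the base axis. Payload 19.5 kg.
Tool frame: the origin (TCP) lies midway between the tips of the shut fingers; the grasp point (between the pads) lies 19 mm behind it; z points along the fingers, y is the line along which they close (so a half turn about z gives the same grasp; the last joint's range is limited). The gripper opens to 85 mm and grips with 20 to 120 N. Pads are 22 mm wide; open, the fingers measure 114 mm over their backs; the gripper's body (76 mm by 85 mm) begins 54 mm behind the grasp point. The pads swing forward as they close: fully open they stand 13 mm farther back than shut.
Start: joints at [-69.483, 40.479, -1.581, 85.061, 1.261, 54.483, -4.326], TCP at [223.795, 529.633, 231.268] pointing down, gripper open.
Joint ranges: [-155.06, 155.06], [-18.47, 123.98], [-90, 86.84], [0, 140.48], [-83.41, 263.41], [0, 116], [-161.91, 161.91]. Speed limits (degrees/s): [108.29, 108.29, 147.25, 147.25, 172.46, 172.46, 172.46].

INTERFACE

Orientations are given as a 3x3 rotation matrix whose columns are the frame's x, y, z axes.
In Python, from workcell import bot gives the robot as it stands.
- The arm moves only by the tool step_arm, never from a script. Its argument "series" is a list of rows, each a list of 3 entries, a list of its own where there are three numbers: the closure, from -1 (fully open) to 1 (shut), then the shift along the tool's x, y, z in m, then the turn about the tool's z in rad. In form: [[gripper, [tx, ty, tz], yaw], ...]. A call has 1 to 5 rows; each row is the pose to reach, as a shift and turn from the pose commanded when the call began, along the tool's axes at that moment; what a row does not reach only later rows make up. A row lasts 1/10 s, in which the tool goes at most 50 mm and 8.59 degrees, less where a joint would pass 70% of its speed; a pose out of reach is approached as far as the arm can. A call with a gripper value outside its range is refused whole. The fingers move at their own pace and stop on an object; the grip force is fixed at half the most. Time passes only in rows, so rows that repeat a pose let the fingers close. It gives the time, the measured TCP pose, the force, the opening and the grip force at its end, in the units of the state.
- bot.read_state(): the state, without advancing time (a new reading comes with each control period).
- bot.camera(name): name is "scene" or "top"; returns (picture, depth): 400x640x3 uint8, red, green, blue; 400x640 float32, mm along the optical axis (not along the pixel's ray), 0 where there is no reading.
- bot.get_calibration(name): a dict with "fx", "fy", "cx", "cy" (pixels), "rvec" (rotation vector, rad) and "tvec" (3), from world to camera coordinates, as OpenCV has them. Camera axes: x right, y down, z forward; pixel columns grow to the right and rows downward; lengths in mm; the calibration is good to about 2 mm. A picture is of the moment at which its call begins. get_calibration takes no time and is no camera call.
- bot.close_job(): hands the job in; it is judged then, once.
The state is a dict: "time_s": time; "q": joint angles; "qd": joint speeds; "effort": joint torques, N m; "ee_pos": TCP position; "ee_rot": TCP orientation; "wrist_force": force on the tool from outside, world axes, zero at the start; "ft_torque": the same for the moment, N m; "grip_width": finger opening in mm; "gripper_force": force on a finger pad.
Only numpy, scipy, OpenCV 4.12 (cv2) and the standard library are available. Lean on these libraries where they do the work, as an engineer would, in place of code of your own. Each camera call takes 0.05 s, during which the arm holds its last target. There are 200 camera calls.

## Working session

There is one attempt and no reset: what is moved stays moved. The work goes in short steps, Python scripts to look and compute and a tool call to move; the robot and the scene stay as the last step left them, time stands still between calls to the robot, and variables do not carry over. Pictures are saved under pics/ and viewed, at most 10 in all, crops included, and the job is handed in when it is done.

Besides the shell and the picture viewer there is one more tool, called after "Emit:" by a JSON object that holds its "op" and its "data", one argument or row to a line. step_arm: Moves the arm, as the interface text tells. Its arguments: {"type":"object","properties":{"series":{"type":"array"}},"required":["series"]}

```bash
mkdir -p pics; ls
cat > h.py <<'E'
import numpy as np, cv2
from workcell import bot
def cal(n):
    c=bot.get_calibration(n); R=cv2.Rodrigues(np.array(c["rvec"],float))[0]; t=np.array(c["tvec"],float).ravel()
    return c,R,t
def cast(n,uv,z):
    c,R,t=cal(n); uv=np.atleast_2d(np.array(uv,float))
    d=np.c_[(uv[:,0]-c["cx"])/c["fx"],(uv[:,1]-c["cy"])/c["fy"],np.ones(len(uv))]@R
    o=-R.T@t; return o+d*((z-o[2])/d[:,2])[:,None]
def cloud(n,dep):
    c,R,t=cal(n); v,u=np.mgrid[:400,:640]
    p=np.dstack([(u-c["cx"])/c["fx"]*dep,(v-c["cy"])/c["fy"]*dep,dep])
    return (p-t)@R
def snap(n,f):
    im,d=bot.camera(n); cv2.imwrite("pics/"+f,im[:,:,::-1]); np.savez("/tmp/"+f+".npz",im=im,d=d); return im,d
E
python3 - <<'E'
from h import *
for n in("scene","top"):
    im,d=snap(n,n+"0.png"); c,R,t=cal(n); print(n,c,-R.T@t)
s=bot.read_state(); print(s["ee_pos"],s["ee_rot"],s["time_s"],s["wrist_force"])
E
```

```text
pics
scene {'fx': 430.9114571882672, 'fy': 430.9114571882672, 'cx': 318.1607392189718, 'cy': 205.73894695794564, 'rvec': array([ 2.02325978, -0.93703631,  0.46935431]), 'tvec': array([-477.30396814,  250.38490609, 1193.39641951])} [-310.71047337 -907.7286211   891.17587796]
top {'fx': 366.8404806511048, 'fy': 366.8404806511048, 'cx': 322.49751741074044, 'cy': 201.6042837202229, 'rvec': array([ 2.18768718, -2.15302492,  0.08406423]), 'tvec': array([-196.39854119,  534.68797971, 1171.16117567])} [ 431.85540045 -202.39583002 1211.86590146]
[223.7141757  529.44116507 230.88571254] [[-9.21156682e-01  3.89191801e-01 -3.30250678e-04]
 [ 3.89191937e-01  9.21156221e-01 -9.23835336e-04]
 [-5.53366715e-05 -9.79527994e-04 -9.99999519e-01]] 0.1 [0.26697823 0.32400977 0.09360043]
```

View pics/scene0.png

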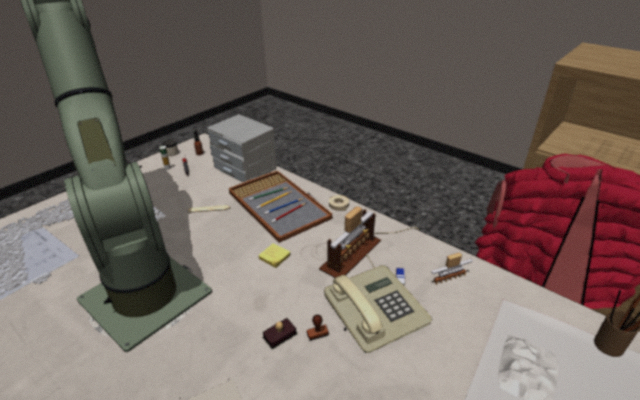

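View pics/top0.png

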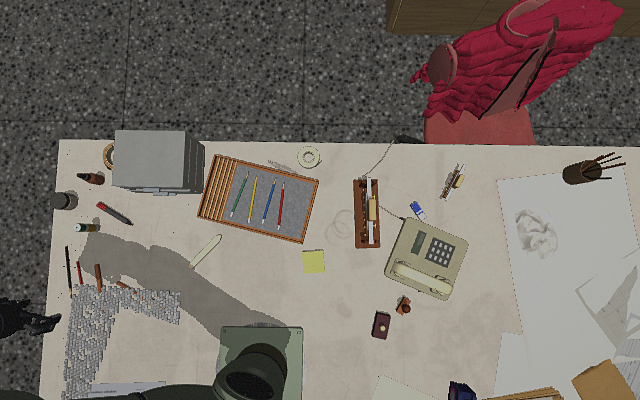

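Run:
```python
from h import *
im=np.load("/tmp/top0.png.npz")["im"]; 
c=im[140:260,190:480]; cv2.imwrite("pics/crop1.png",cv2.resize(c[:,:,::-1],None,fx=2.75,fy=2.75,interpolation=cv2.INTER_CUBIC))
im=np.load("/tmp/scene0.png.npz")["im"]; 
c=im[160:290,220:480]; cv2.imwrite("pics/crop2.png",cv2.resize(c[:,:,::-1],None,fx=3,fy=3,interpolation=cv2.INTER_CUBIC))
```

```text
(no output)
```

View pics/crop1.png

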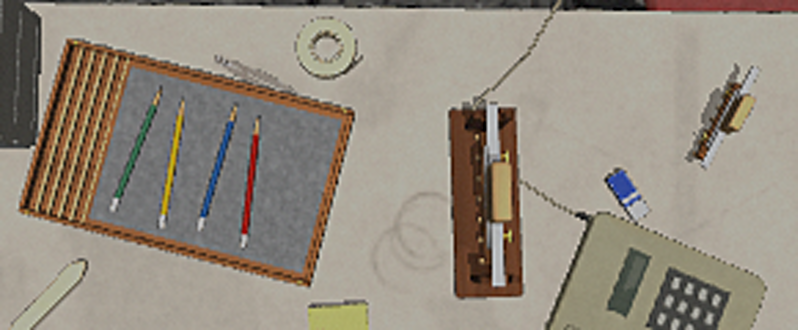

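View pics/crop2.png

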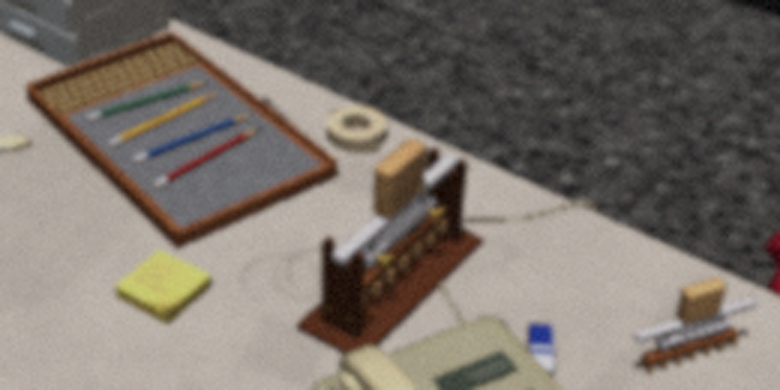

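Candidates: the large rake hanging on the stand (top px 372,206) and a small rake standing on the table (454,181). The one on the stand is larger, so that is the one. Now to measure.

```bash
cat > meas.py <<'E'
from h import *
def hsv(im): return cv2.cvtColor(im,cv2.COLOR_RGB2HSV)
def big(m):
    n,l,s,c=cv2.connectedComponentsWithStats(m.astype(np.uint8)); return l==1+np.argmax(s[1:,4])
def rect(P): 
    r=cv2.minAreaRect(P.astype(np.float32)); return [np.round(x,1) for x in r]
def axis(P):
    c=P.mean(0); _,_,v=np.linalg.svd(P-c,full_matrices=False); return c,v[0]*np.sign(v[0][0])
E
python3 - <<'E'
from meas import *
for n in("top","scene"):
    f=np.load("/tmp/%s0.png.npz"%n); im,d=f["im"],f["d"]; X=cloud(n,d); H=hsv(im); h,s,v=[H[:,:,i].astype(int) for i in range(3)]
    roi=np.zeros((400,640),bool); roi2=roi.copy()
    if n=="top": roi[145:255,190:325]=1; roi2[170:255,345:390]=1
    else: roi[165:245,222:335]=1; roi2[200:280,318:385]=1
    tb=roi&((h<22)&(s>75)); tb=big(cv2.morphologyEx(tb.astype(np.uint8),cv2.MORPH_CLOSE,np.ones((3,3))))
    tv,tu=np.nonzero(tb); P=cast(n,np.c_[tu,tv],24.)
    print(n,"tray",rect(P[:,:2]), cv2.boxPoints(cv2.minAreaRect(P[:,:2].astype(np.float32))).round(1).tolist())
    # deck
    for nm,m in dict(red=(((h<6)|(h>172))&(s>130)),green=(h>55)&(h<90)&(s>70),blue=(h>98)&(h<125)&(s>90),yellow=(h>20)&(h<32)&(s>130)).items():
        m=roi&m
        if n=="top": m[:, :226]=0
        m=big(m); b,a=np.nonzero(m); Q=cast(n,np.c_[a,b],20.)[:,:2]
        c,ax=axis(Q); t=(Q-c)@ax; print(nm,m.sum(),c.round(1),np.degrees(np.arctan2(ax[1],ax[0])).round(1),t.min().round(),t.max().round())
    st=big(roi2&((h<14)|(h>172))&(s>90)&(v<150)); Z=X[...,2]
    print("stand px",st.sum())
    if n=="top":
        b,a=np.nonzero(st&(Z<25)); print("base",rect(cast(n,np.c_[a,b],8.)[:,:2]))
    for lo,hi,nm in((140,180,"grip"),(100,125,"horn/bar")):
        m=roi2&(Z>lo)&(Z<hi)&(d>0); Q=X[m]; print(nm,m.sum(),rect(Q[:,:2]),Q[:,2].max().round(1),np.median(Q,0).round(1))
    g=roi2&(h>11)&(h<24)&(s>70)&(v>140)&(Z>130); g=big(g); b,a=np.nonzero(g); print("gripcol",g.sum(),rect(cast(n,np.c_[a,b],164.)[:,:2]),np.median(Z[g]))
    al=roi2&(s<40)&(v>140)&(Z>80); al=big(al); b,a=np.nonzero(al); print("bar",al.sum(),rect(cast(n,np.c_[a,b],105.)[:,:2]),np.median(Z[al]))
E
```

```text
top tray [array([545.7,  24.3]), array([357.5, 215.7]), np.float64(76.6)] [[399.29998779296875, -124.5], [609.0999755859375, -174.60000610351562], [692.0999755859375, 173.10000610351562], [482.29998779296875, 223.1999969482422]]
red 83 [519.6 -51.2] -5.2 -57.0 58.0
green 87 [556.6  86.3] -19.8 -58.0 58.0
blue 89 [537.  -11.1] -14.8 -58.0 59.0
yellow 76 [540.5  42.5] -8.0 -57.0 59.0
stand px 1118
base [array([ 503.9, -331.6]), array([223.8,  79.1]), np.float64(2.5)]
grip 185 [array([ 506.5, -331.6]), array([63.6, 22.7]), np.float64(2.7)] 170.3 [ 506.  -330.6  164.5]
horn/bar 256 [array([ 506.6, -331.7]), array([197.1,  42. ]), np.float64(2.3)] 124.3 [ 471.  -331.9  106.6]
gripcol 117 [array([ 506.2, -331.4]), array([57.4, 17.2]), np.float64(0.3)] 165.0046119561584
bar 96 [array([ 441.1, -336. ]), array([65.9, 12. ]), np.float64(0.3)] 106.18532600078271
scene tray [array([537.1,  19.2]), array([381.8, 224.7]), np.float64(76.3)] [[382.6000061035156, -139.60000610351562], [600.9000244140625, -192.89999389648438], [691.5, 177.89999389648438], [473.29998779296875, 231.3000030517578]]
red 32 [519.1 -50.2] -5.1 -50.0 55.0
green 5 [551.4  89. ] -18.7 -8.0 7.0
blue 52 [533.4  -9.1] -14.4 -52.0 56.0
yellow 2 [582.4  40.5] 14.2 -4.0 4.0
stand px 1201
grip 196 [array([ 504.6, -333.4]), array([69.6, 23.2]), np.float64(0.5)] 168.1 [ 495.2 -338.5  160.5]
horn/bar 314 [array([ 501.6, -332.3]), array([200. ,  44.8]), np.float64(2.0)] 124.6 [ 475.8 -336.8  106.1]
gripcol 90 [array([ 499. , -333.3]), array([62.1, 19.8]), np.float64(1.8)] 163.82399134734823
bar 78 [array([ 438.6, -334.7]), array([70.7, 14. ]), np.float64(2.4)] 105.60481044197356
```

Run:
```python
from meas import *
f=np.load("/tmp/top0.png.npz"); X=cloud("top",f["d"]).astype(np.float32); m=np.zeros((400,640),bool); m[120:200,90:215]=1
m&=(X[...,2]>60); Q=X[m]; print(rect(Q[:,:2]),np.percentile(Q[:,2],[2,50,98]).round(), cv2.boxPoints(cv2.minAreaRect(Q[:,:2])).round())
a=np.radians(-13.4); R=np.array([[np.cos(a),-np.sin(a)],[np.sin(a),np.cos(a)]]); q=(Q[:,:2]-[545.7,24.3])@R; print(np.percentile(q,[0.5,50,99.5],axis=0).round())
s=bot.read_state(); print(s["q"],s["ee_pos"])
R=np.array(s["ee_rot"])
for w in([420,330,235],[520,60,235],[520,-150,235],[505,-332,235]): print(w,(R.T@(np.array(w)-[223.8,529.6,231.3])).round())
```

```text
Traceback (most recent call last):
cv2.error: OpenCV(4.12.0) /io/opencv/modules/imgproc/src/convhull.cpp:143: error: (-215:Assertion failed) total >= 0 && (depth == CV_32F || depth == CV_32S) in function 'convexHull'
```

Run:
```python
from meas import *
f=np.load("/tmp/top0.png.npz"); X=cloud("top",f["d"]); m=np.zeros((400,640),bool); m[120:200,90:215]=1
m&=(X[...,2]>60)&(X[...,2]<400); Q=X[m]; print(rect(Q[:,:2]),np.percentile(Q[:,2],[2,50,98]).round(), cv2.boxPoints(cv2.minAreaRect(Q[:,:2].astype(np.float32))).round())
a=np.radians(-13.4); R=np.array([[np.cos(a),-np.sin(a)],[np.sin(a),np.cos(a)]]); q=(Q[:,:2]-[545.7,24.3])@R; print(np.percentile(q,[0.5,50,99.5],axis=0).round())
s=bot.read_state(); print(s["q"],s["ee_pos"])
R=np.array(s["ee_rot"])
for w in([420,330,235],[520,60,235],[520,-150,235],[505,-332,235]): print(w,(R.T@(np.array(w)-[223.8,529.6,231.3])).round())
```

```text
[array([633.5, 380.7]), array([180.4, 347.5]), np.float64(0.0)] [ 68. 183. 187.] [[543. 554.]
 [543. 207.]
 [724. 207.]
 [724. 554.]]
[[-74. 186.]
 [ 22. 280.]
 [124. 415.]]
[-69.48426566  40.50964015  -1.58102812  85.08072919   1.2612638
  54.4831901   -4.32448181] [223.7141757  529.44116507 230.88571254]
[420, 330, 235] [-258. -108.   -4.]
[520, 60, 235] [-456. -317.   -3.]
[520, -150, 235] [-537. -511.   -3.]
[505, -332, 235] [-594. -684.   -3.]
```

Emit:
{"op": "step_arm", "data": {
  "series": [
    [-1,[-0.046,-0.019,0],0],
    [-1,[-0.092,-0.039,0],0],
    [-1,[-0.138,-0.058,0],0],
    [-1,[-0.184,-0.078,0],0],
    [-1,[-0.23,-0.097,0],0]
  ]
}}

```text
time_s: 0.6
ee_pos: [398.9, 349.1, 231.2]
ee_rot: [[-0.921, 0.389, -0.0], [0.389, 0.921, -0.0], [0.0, -0.0, -1.0]]
wrist_force: [-0.1, 1.0, 1.1]
grip_width: 85.5
gripper_force: 0.0
```

Emit:
{"op": "step_arm", "data": {
  "series": [
    [-1,[-0.036,-0.035,0],0],
    [-1,[-0.072,-0.07,0],0],
    [-1,[-0.108,-0.105,0],0],
    [-1,[-0.144,-0.14,0],0],
    [-1,[-0.179,-0.175,0],0]
  ]
}}

```text
time_s: 1.1
ee_pos: [494.9, 118.2, 231.2]
ee_rot: [[-0.921, 0.389, -0.0], [0.389, 0.921, -0.0], [0.0, -0.0, -1.0]]
wrist_force: [1.3, 1.4, 0.2]
grip_width: 85.4
gripper_force: 0.0
```

Emit:
{"op": "step_arm", "data": {
  "series": [
    [-1,[-0.024,-0.044,0],0],
    [-1,[-0.048,-0.088,0],0],
    [-1,[-0.071,-0.132,0],0],
    [-1,[-0.095,-0.176,0],0],
    [-1,[-0.118,-0.22,0],0]
  ]
}}

```text
time_s: 1.6
ee_pos: [517.4, -130.5, 231.2]
ee_rot: [[-0.921, 0.389, -0.0], [0.389, 0.921, 0.0], [0.0, -0.0, -1.0]]
wrist_force: [0.8, 0.0, 0.3]
grip_width: 85.5
gripper_force: 0.0
```

Emit:
{"op": "step_arm", "data": {
  "series": [
    [-1,[-0.017,-0.046,0],-0.11],
    [-1,[-0.034,-0.092,0],-0.22],
    [-1,[-0.051,-0.138,0],-0.33],
    [-1,[-0.067,-0.192,0],-0.44],
    [-1,[-0.067,-0.192,0],-0.44]
  ]
}}

```text
time_s: 2.1
ee_pos: [501.9, -337.7, 230.3]
ee_rot: [[-0.999, -0.038, -0.002], [-0.038, 0.999, -0.002], [0.002, -0.002, -1.0]]
wrist_force: [-0.2, 0.6, -0.1]
grip_width: 85.2
gripper_force: 0.0
```

Run:
```python
from h import *
s=bot.read_state(); print(s["ee_pos"],s["ee_rot"],s["q"])
R=np.array(s["ee_rot"]); print((R.T@(np.array([505.8,-331.6,125])-s["ee_pos"])).round(1), np.degrees(np.arctan2(R[1,1],R[0,1])))
```

```text
[ 501.94461217 -337.70409818  230.32026252] [[-0.99929373 -0.03752373 -0.00200522]
 [-0.03751974  0.99929391 -0.00198783]
 [ 0.0020784  -0.00191119 -0.99999601]] [ 39.06060816  43.92475189 -17.61792409  78.03237635  14.17408373
  60.23970191 111.17067134]
[ -4.3   6.2 105.3] 92.15045987486464
```

Emit:
{"op": "step_arm", "data": {
  "series": [
    [-1,[-0.004,0.006,0.03],0],
    [-1,[-0.004,0.006,0.06],0],
    [-1,[-0.004,0.006,0.06],0]
  ]
}}

```text
time_s: 2.4
ee_pos: [506.9, -324.4, 168.2]
ee_rot: [[-0.999, -0.04, -0.005], [-0.04, 0.999, 0.003], [0.005, 0.003, -1.0]]
wrist_force: [-0.2, -0.6, 0.1]
grip_width: 85.4
gripper_force: 0.0
```

Emit:
{"op": "step_arm", "data": {
  "series": [
    [-1,[0.001,-0.0065,0.02],0],
    [-1,[0.001,-0.0065,0.04],0],
    [-1,[0.001,-0.0065,0.044],0],
    [-1,[0.001,-0.0065,0.044],0]
  ]
}}

```text
time_s: 2.8
ee_pos: [507.8, -331.7, 128.1]
ee_rot: [[-0.999, -0.04, 0.0], [-0.04, 0.999, -0.0], [-0.0, -0.0, -1.0]]
wrist_force: [-0.5, -0.0, 1.5]
grip_width: 85.3
gripper_force: 0.0
```

Emit:
{"op": "step_arm", "data": {
  "series": [
    [-1,[0,0,0.004],0],
    [0,[0,0,0.004],0],
    [1,[0,0,0.004],0],
    [1,[0,0,0.004],0],
    [1,[0,0,0.004],0]
  ]
}}

```text
time_s: 3.3
ee_pos: [507.7, -331.8, 123.6]
ee_rot: [[-0.999, -0.04, 0.0], [-0.04, 0.999, -0.0], [-0.0, -0.0, -1.0]]
wrist_force: [0.4, -0.7, 0.2]
grip_width: 28.3
gripper_force: 0.0
```

Emit:
{"op": "step_arm", "data": {
  "series": [
    [1,[0,0,0.004],0],
    [1,[0,0,0.004],0],
    [1,[0,0,0.004],0],
    [1,[0,0,0.004],0]
  ]
}}

```text
time_s: 3.7
ee_pos: [508.3, -332.2, 121.6]
ee_rot: [[-0.999, -0.04, 0.002], [-0.04, 0.999, -0.002], [-0.002, -0.002, -1.0]]
wrist_force: [-9.0, 3.1, 36.2]
grip_width: 21.2
gripper_force: 57.0
```

Emit:
{"op": "step_arm", "data": {
  "series": [
    [1,[0,0,-0.01],0],
    [1,[0,0,-0.03],0],
    [1,[0,0,-0.06],0],
    [1,[0,0,-0.09],0],
    [1,[0,0,-0.09],0]
  ]
}}

```text
time_s: 4.2
ee_pos: [508.7, -332.2, 212.8]
ee_rot: [[-0.999, -0.04, 0.004], [-0.04, 0.999, -0.002], [-0.004, -0.003, -1.0]]
wrist_force: [-0.1, 0.3, -3.2]
grip_width: 21.2
gripper_force: 59.4
```

```bash
cat > st.py <<'E'
from h import *
import sys
# print state and tool-frame shift [mm] + yaw [rad] to target TCP x y z, tool-y angle
def to(x,y,z,ang):
    s=bot.read_state(); R=np.array(s["ee_rot"]); p=np.array(s["ee_pos"])
    a=np.degrees(np.arctan2(R[1,1],R[0,1])); print("t",s["time_s"],p.round(1),"ang",a.round(2),"F",np.round(s["wrist_force"],1),"shift",(R.T@(np.array([x,y,z])-p)).round(1),"yaw",-np.radians(ang-a).round(3))
a=np.radians(-13.4); T=np.array([[np.cos(a),-np.sin(a)],[np.sin(a),np.cos(a)]]); O=np.array([545.7,24.3])
def tray(x,y): return O+T@np.array([x,y])
def totray(p): return T.T@(np.array(p)[:2]-O)
E
python3 - <<'E'
from st import *
im,d=snap("scene","s1.png"); cv2.imwrite("pics/s1c.png",cv2.resize(im[160:290,280:420,::-1],None,fx=4,fy=4,interpolation=cv2.INTER_CUBIC))
w=tray(-3,-136)+T@[2,0]; print(w); to(w[0],w[1],200,76.6)
E
```

```text
[ 513.20950925 -107.76577153]
t 4.25 [ 508.  -331.9  210.6] ang 92.3 F [-0.4 -0.  -3.9] shift [-14.1 223.8  10.3] yaw 0.274
```

View pics/s1c.png

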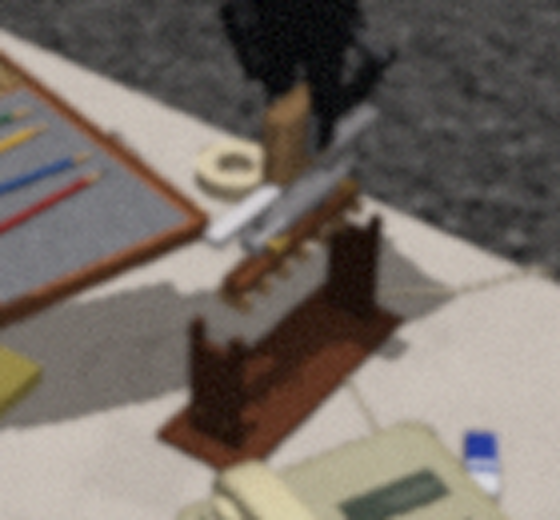

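The picture shows the rake held level, clear of the stand, with its left tooth tip at about full px (339.5,235.8).

Run:
```python
from st import *
c,R,t=cal("scene"); K=np.array([[c["fx"],0,c["cx"]],[0,c["fy"],c["cy"]],[0,0,1]])
def pr(p): 
    q=K@(R@np.array(p,float)+t); q=q[:2]/q[2]; return q.round(1),((q-[280,160])*4).round()
g=210.6+14.4; print("bar end bottom/top",pr([406,-336,g-41]),pr([406,-336,g-31]))
for D in(99,105,111,117):
  for dy in(-13,13,0): print(D,dy,pr([434,-335+dy,g-D])[1])
```

```text
bar end bottom/top (array([333.1, 222.2]), array([212., 249.])) (array([333.1, 219.2]), array([212., 237.]))
99 -13 [250. 303.]
99 13 [221. 287.]
99 0 [236. 295.]
105 -13 [250. 309.]
105 13 [221. 294.]
105 0 [235. 302.]
111 -13 [250. 316.]
111 13 [221. 301.]
111 0 [235. 308.]
117 -13 [250. 322.]
117 13 [221. 307.]
117 0 [235. 315.]
```

Emit:
{"op": "step_arm", "data": {
  "series": [
    [1,[-0.003,0.045,0.0],0.06],
    [1,[-0.006,0.09,0.0],0.12],
    [1,[-0.009,0.135,0.0],0.18],
    [1,[-0.012,0.18,0.0],0.24],
    [1,[-0.014,0.224,0.0],0.274]
  ]
}}

```text
time_s: 4.75
ee_pos: [511.9, -105.5, 208.4]
ee_rot: [[-0.972, 0.234, -0.001], [0.234, 0.972, 0.0], [0.001, -0.0, -1.0]]
wrist_force: [0.5, 1.0, -3.2]
grip_width: 21.6
gripper_force: 59.6
```

Emit:
{"op": "step_arm", "data": {
  "series": [
    [1,[0,0,0],0],
    [1,[0,0,0],0]
  ]
}}

```text
time_s: 4.95
ee_pos: [512.3, -106.7, 208.6]
ee_rot: [[-0.973, 0.23, -0.001], [0.23, 0.973, -0.0], [0.001, -0.0, -1.0]]
wrist_force: [-0.2, -0.9, -2.3]
grip_width: 21.4
gripper_force: 59.9
```

Run:
```python
from st import *
w=tray(-3,-136)+T@[2,0]; print(w); to(w[0],w[1],125,76.6); print(totray(bot.read_state()["ee_pos"]))
```

```text
[ 513.20950925 -107.76577153]
t 4.95 [ 512.3 -106.7  208.6] ang 76.72 F [-0.2 -0.9 -2.3] shift [-1.2 -0.8 83.6] yaw 0.002
[  -2.12337129 -135.14733231]
```

Emit:
{"op": "step_arm", "data": {
  "series": [
    [1,[-0.001,-0.001,0.03],0],
    [1,[-0.001,-0.001,0.06],0],
    [1,[-0.001,-0.001,0.085],0],
    [1,[-0.001,-0.001,0.09],0],
    [1,[-0.001,-0.001,0.09],0]
  ]
}}

```text
time_s: 5.45
ee_pos: [512.9, -109.3, 118.9]
ee_rot: [[-0.973, 0.233, -0.002], [0.233, 0.973, -0.0], [0.001, -0.0, -1.0]]
wrist_force: [0.2, 0.4, -1.3]
grip_width: 21.6
gripper_force: 59.8
```

Emit:
{"op": "step_arm", "data": {
  "series": [
    [1,[0,0,0.003],0],
    [1,[0,0,0.005],0],
    [1,[0,0,0.005],0]
  ]
}}

```text
time_s: 5.75
ee_pos: [513.5, -108.7, 114.7]
ee_rot: [[-0.973, 0.232, 0.001], [0.232, 0.973, -0.0], [-0.001, -0.0, -1.0]]
wrist_force: [-0.2, -0.3, -2.3]
grip_width: 21.5
gripper_force: 59.8
```

Emit:
{"op": "step_arm", "data": {
  "series": [
    [1,[0,0,0.001],0],
    [1,[0,0,0.002],0],
    [1,[0,0,0.002],0]
  ]
}}

```text
time_s: 6.05
ee_pos: [513.3, -108.5, 112.3]
ee_rot: [[-0.973, 0.232, -0.0], [0.232, 0.973, -0.0], [-0.0, -0.0, -1.0]]
wrist_force: [-0.5, -0.4, -2.8]
grip_width: 21.5
gripper_force: 59.8
```

Emit:
{"op": "step_arm", "data": {
  "series": [
    [1,[0,0,0.001],0],
    [1,[0,0,0.002],0],
    [1,[0,0,0.002],0]
  ]
}}

```text
time_s: 6.35
ee_pos: [513.4, -108.5, 110.6]
ee_rot: [[-0.973, 0.232, 0.0], [0.232, 0.973, -0.0], [-0.0, -0.0, -1.0]]
wrist_force: [-2.6, 0.3, 9.9]
grip_width: 21.3
gripper_force: 61.5
```

Emit:
{"op": "step_arm", "data": {
  "series": [
    [1,[0,0.002,-0.0007],0],
    [1,[0,0.006,-0.0007],0],
    [1,[0,0.01,-0.0007],0],
    [1,[0,0.014,-0.0007],0],
    [1,[0,0.018,-0.0007],0]
  ]
}}

```text
time_s: 6.85
ee_pos: [517.7, -90.8, 111.2]
ee_rot: [[-0.973, 0.232, 0.0], [0.232, 0.973, -0.0], [-0.001, -0.0, -1.0]]
wrist_force: [-0.8, -2.7, 5.7]
grip_width: 21.6
gripper_force: 61.0
```

Emit:
{"op": "step_arm", "data": {
  "series": [
    [1,[0,0.004,0],0],
    [1,[0,0.008,0],0],
    [1,[0,0.012,0],0],
    [1,[0,0.016,0],0],
    [1,[0,0.02,0],0]
  ]
}}

```text
time_s: 7.35
ee_pos: [522.3, -71.4, 111.1]
ee_rot: [[-0.973, 0.232, 0.0], [0.232, 0.973, -0.0], [-0.0, -0.0, -1.0]]
wrist_force: [-0.5, -2.5, 7.1]
grip_width: 21.5
gripper_force: 61.0
```

Emit:
{"op": "step_arm", "data": {
  "series": [
    [1,[0,0.005,-0.0003],0],
    [1,[0,0.01,-0.0003],0],
    [1,[0,0.015,-0.0003],0],
    [1,[0,0.02,-0.0003],0],
    [1,[0,0.025,-0.0003],0]
  ]
}}

```text
time_s: 7.85
ee_pos: [528.0, -46.8, 111.3]
ee_rot: [[-0.973, 0.232, -0.0], [0.232, 0.973, -0.0], [-0.0, -0.0, -1.0]]
wrist_force: [-1.0, -1.5, 3.9]
grip_width: 21.2
gripper_force: 61.0
```

Emit:
{"op": "step_arm", "data": {
  "series": [
    [1,[0,0.005,0],0],
    [1,[0,0.01,0],0],
    [1,[0,0.015,0],0],
    [1,[0,0.02,0],0],
    [1,[0,0.025,0],0]
  ]
}}

```text
time_s: 8.35
ee_pos: [533.8, -22.5, 111.3]
ee_rot: [[-0.973, 0.232, -0.0], [0.232, 0.973, -0.0], [-0.0, -0.0, -1.0]]
wrist_force: [-1.2, -2.1, 3.7]
grip_width: 21.2
gripper_force: 60.9
```

Emit:
{"op": "step_arm", "data": {
  "series": [
    [1,[0,0.005,0],0],
    [1,[0,0.01,0],0],
    [1,[0,0.015,0],0],
    [1,[0,0.02,0],0],
    [1,[0,0.025,0],0]
  ]
}}

```text
time_s: 8.85
ee_pos: [539.6, 1.8, 111.3]
ee_rot: [[-0.973, 0.232, -0.0], [0.232, 0.973, -0.0], [-0.0, -0.0, -1.0]]
wrist_force: [-0.9, -1.7, 5.6]
grip_width: 21.5
gripper_force: 60.9
```

Emit:
{"op": "step_arm", "data": {
  "series": [
    [1,[0,0.005,0],0],
    [1,[0,0.01,0],0],
    [1,[0,0.015,0],0],
    [1,[0,0.02,0],0],
    [1,[0,0.025,0],0]
  ]
}}

```text
time_s: 9.35
ee_pos: [545.4, 26.1, 111.3]
ee_rot: [[-0.973, 0.232, -0.0], [0.232, 0.973, -0.0], [-0.0, -0.0, -1.0]]
wrist_force: [-0.4, -2.5, 4.8]
grip_width: 21.2
gripper_force: 60.9
```

Run:
```python
from st import *
im,d=snap("scene","s2.png"); it,d=snap("top","t2.png")
a=cv2.resize(im[160:250,215:345],None,fx=3,fy=3,interpolation=cv2.INTER_CUBIC); b=cv2.resize(it[145:255,190:325],None,fx=3,fy=3,interpolation=cv2.INTER_CUBIC)
b=b[:, :390]; b=np.pad(b,((0,0),(0,390-b.shape[1] if b.shape[1]<390 else 0),(0,0)))
cv2.imwrite("pics/m2.png",np.hstack([np.pad(a,((0,60),(0,0),(0,0))),b])[:,:,::-1])
s=bot.read_state(); print(totray(s["ee_pos"]),s["ee_pos"],s["time_s"])
```

```text
[-0.74132411  2.22251833] [545.49392175  26.63381253 111.3098165 ] 9.45
```

View pics/m2.png

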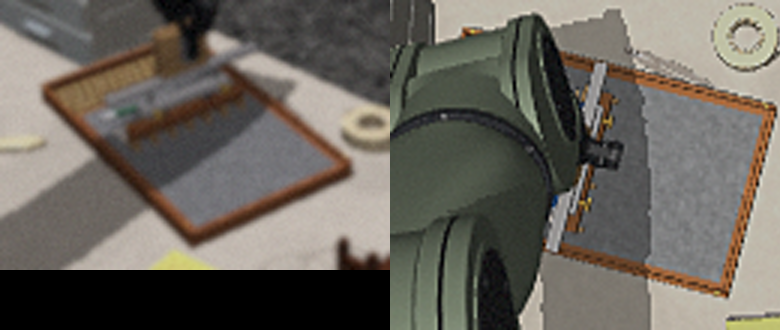

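The rake (middle) has swept the deck behind it clean; all pencils are ahead of the teeth. Continuing more slowly.

Emit:
{"op": "step_arm", "data": {
  "series": [
    [1,[0,0.005,0],0],
    [1,[0,0.01,0],0],
    [1,[0,0.015,0],0],
    [1,[0,0.02,0],0],
    [1,[0,0.025,0],0]
  ]
}}

```text
time_s: 9.95
ee_pos: [551.2, 50.5, 111.3]
ee_rot: [[-0.973, 0.232, -0.0], [0.232, 0.973, -0.0], [0.0, -0.0, -1.0]]
wrist_force: [-0.3, -2.1, 4.0]
grip_width: 21.4
gripper_force: 60.9
```

Emit:
{"op": "step_arm", "data": {
  "series": [
    [1,[0,0.004,0],0],
    [1,[0,0.008,0],0],
    [1,[0,0.012,0],0],
    [1,[0,0.016,0],0],
    [1,[0,0.02,0],0]
  ]
}}

```text
time_s: 10.45
ee_pos: [555.8, 69.8, 111.3]
ee_rot: [[-0.973, 0.232, 0.0], [0.232, 0.973, -0.0], [-0.0, -0.0, -1.0]]
wrist_force: [0.5, -2.0, 4.6]
grip_width: 21.4
gripper_force: 60.9
```

Emit:
{"op": "step_arm", "data": {
  "series": [
    [1,[0,0.003,0],0],
    [1,[0,0.006,0],0],
    [1,[0,0.009,0],0],
    [1,[0,0.012,0],0],
    [1,[0,0.015,0],0]
  ]
}}

```text
time_s: 10.95
ee_pos: [559.2, 84.3, 111.3]
ee_rot: [[-0.973, 0.232, -0.0], [0.232, 0.973, -0.0], [0.0, -0.0, -1.0]]
wrist_force: [-0.1, -2.2, 4.7]
grip_width: 21.6
gripper_force: 60.9
```

Emit:
{"op": "step_arm", "data": {
  "series": [
    [1,[0,0.003,0],0],
    [1,[0,0.006,0],0],
    [1,[0,0.009,0],0],
    [1,[0,0.012,0],0],
    [1,[0,0.015,0],0]
  ]
}}

```text
time_s: 11.45
ee_pos: [562.7, 98.9, 111.3]
ee_rot: [[-0.973, 0.232, -0.0], [0.232, 0.973, -0.0], [-0.0, -0.0, -1.0]]
wrist_force: [-0.0, -1.9, 5.5]
grip_width: 21.4
gripper_force: 60.9
```

Emit:
{"op": "step_arm", "data": {
  "series": [
    [1,[0,0.003,0],0],
    [1,[0,0.006,0],0],
    [1,[0,0.009,0],0],
    [1,[0,0.012,0],0],
    [1,[0,0.015,0],0]
  ]
}}

```text
time_s: 11.95
ee_pos: [566.2, 113.5, 111.3]
ee_rot: [[-0.973, 0.232, -0.0], [0.232, 0.973, -0.0], [-0.0, -0.0, -1.0]]
wrist_force: [-0.0, -1.9, 5.5]
grip_width: 21.6
gripper_force: 60.9
```

Run:
```python
from st import *
im,d=snap("scene","s3.png")
cv2.imwrite("pics/m3.png",cv2.resize(im[160:235,215:315,::-1],None,fx=6,fy=6,interpolation=cv2.INTER_CUBIC))
s=bot.read_state(); print(totray(s["ee_pos"]),s["ee_pos"],s["time_s"])
```

```text
[-0.76904579 92.10393426] [566.29678447 114.07471028 111.29697043] 12.0
```

View pics/m3.png

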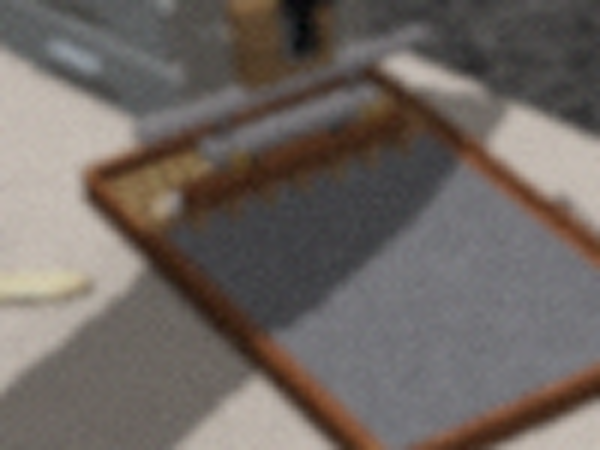

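The teeth are at the groove edge, with the last pencil's white end just in front of them at the left (full px ≈ 243,194).

Emit:
{"op": "step_arm", "data": {
  "series": [
    [1,[0,0.003,0],0],
    [1,[0,0.006,0],0],
    [1,[0,0.009,0],0],
    [1,[0,0.012,0],0],
    [1,[0,0.015,0],0]
  ]
}}

```text
time_s: 12.5
ee_pos: [569.7, 128.1, 111.3]
ee_rot: [[-0.973, 0.232, -0.0], [0.232, 0.973, -0.0], [0.0, -0.0, -1.0]]
wrist_force: [-1.3, -1.0, 4.0]
grip_width: 21.4
gripper_force: 60.9
```

Emit:
{"op": "step_arm", "data": {
  "series": [
    [1,[0,0.003,0],0],
    [1,[0,0.006,0],0],
    [1,[0,0.009,0],0],
    [1,[0,0.012,0],0],
    [1,[0,0.015,0],0]
  ]
}}

```text
time_s: 13.0
ee_pos: [573.2, 142.7, 111.3]
ee_rot: [[-0.973, 0.232, -0.0], [0.232, 0.973, -0.0], [-0.0, -0.0, -1.0]]
wrist_force: [0.3, -1.8, 5.1]
grip_width: 21.4
gripper_force: 60.9
```

Run:
```python
from st import *
im,d=snap("scene","s4.png"); it,dt=snap("top","t4.png")
a=cv2.resize(im[160:225,215:305],None,fx=5,fy=5,interpolation=cv2.INTER_CUBIC);b=cv2.resize(it[145:240,190:255],None,fx=3.4,fy=3.4)
b=np.pad(b,((0,max(0,325-b.shape[0])),(0,0),(0,0)))[:325]
cv2.imwrite("pics/m4.png",np.hstack([a,b])[:,:,::-1])
s=bot.read_state(); print(totray(s["ee_pos"]),s["effort"],s["time_s"])
```

```text
[ -0.78293214 121.86006123] [-7.06326663e-01 -9.28384709e+01 -3.77305392e-01 -1.80413586e+01
 -1.71971312e-01  1.31355585e-01 -8.66369857e-02] 13.1
```

View pics/m4.png

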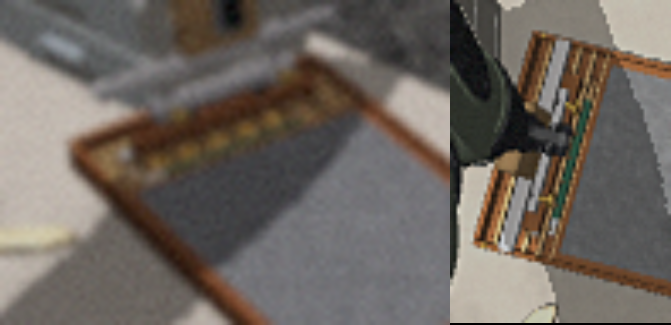

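Green lies in groove 1 (top view), the teeth bridge the ribs, and the last pencil is still being pushed. Continuing slowly.

Emit:
{"op": "step_arm", "data": {
  "series": [
    [1,[0,0.002,0],0],
    [1,[0,0.004,0],0],
    [1,[0,0.006,0],0],
    [1,[0,0.008,0],0],
    [1,[0,0.01,0],0]
  ]
}}

```text
time_s: 13.6
ee_pos: [575.4, 152.3, 111.3]
ee_rot: [[-0.973, 0.232, -0.0], [0.232, 0.973, -0.0], [0.0, -0.0, -1.0]]
wrist_force: [-0.3, -2.3, 4.3]
grip_width: 21.2
gripper_force: 60.9
```

Emit:
{"op": "step_arm", "data": {
  "series": [
    [1,[0,0.0015,0],0],
    [1,[0,0.003,0],0],
    [1,[0,0.0045,0],0],
    [1,[0,0.005,0],0],
    [1,[0,0.005,0],0]
  ]
}}

```text
time_s: 14.1
ee_pos: [576.5, 156.4, 111.3]
ee_rot: [[-0.973, 0.232, -0.001], [0.232, 0.973, -0.001], [0.0, -0.001, -1.0]]
wrist_force: [-2.4, -6.3, 5.3]
grip_width: 21.2
gripper_force: 61.5
```

```bash
cat > pen.py <<'E'
from st import *; from meas import *
import sys
def pens(n,f):
    im,d=snap(n,f); H=hsv(im); h,s,v=[H[:,:,i].astype(int) for i in range(3)]
    V,U=np.mgrid[:400,:640]; P=cast(n,np.c_[U.ravel(),V.ravel()],12.)[:,:2]; q=(P-O)@T; q=q.reshape(400,640,2)
    roi=(abs(q[...,0])<98)&(abs(q[...,1])<172)
    for nm,m in dict(red=(((h<5)|(h>172))&(s>150)),green=(h>55)&(h<90)&(s>70),blue=(h>98)&(h<125)&(s>90),yellow=(h>20)&(h<32)&(s>150)).items():
        m=m&roi
        if m.sum()<4: print(nm,m.sum()); continue
        k=big(m); Q=q[k]; print(n,nm,m.sum(),k.sum(),Q.mean(0).round(1),"x",Q[:,0].min().round(),Q[:,0].max().round(),"slope",np.polyfit(Q[:,0],Q[:,1],1)[0].round(3))
E
python3 - <<'E'
from pen import *
pens("top","t5.png"); pens("scene","s5.png"); s=bot.read_state(); print(totray(s["ee_pos"]),s["effort"].round(1),s["time_s"])
E
```

```text
red 0
top green 85 84 [ -4.1 111.2] x -61.0 52.0 slope -0.0
blue 2
top yellow 93 86 [-13.1 126.3] x -68.0 49.0 slope -0.032
red 0
green 0
blue 0
yellow 0
[ -0.68989862 135.62332149] [ -3.1 -93.6  -2.5 -19.6  -0.9  -1.   -0.1] 14.2
```

Run:
```python
from st import *
im=np.load("/tmp/s5.png.npz")["im"]; it=np.load("/tmp/t5.png.npz")["im"]
a=cv2.resize(im[150:215,215:295],None,fx=6,fy=6,interpolation=cv2.INTER_CUBIC);b=cv2.resize(it[145:240,190:255],None,fx=4.1,fy=4.1)[:390]
cv2.imwrite("pics/m5.png",np.hstack([a,np.pad(b,((0,390-b.shape[0]),(0,0),(0,0)))])[:,:,::-1])
```

```text
(no output)
```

View pics/m5.png

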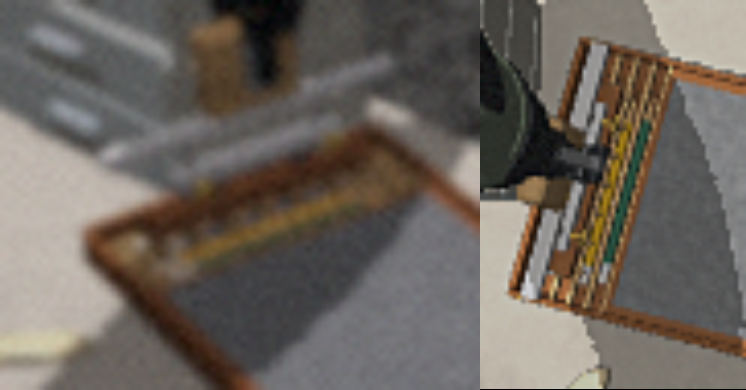

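Nothing alarming to see: green lies in groove 1 and yellow in groove 2, with blue and red hidden under the head. The force rose at the end, so I'm checking whether the hand is touching the cabinet.

Run:
```python
from st import *
s=bot.read_state(); print(s["wrist_force"],s["ft_torque"],s["ee_pos"])
c,R,t=cal("top"); f=np.load("/tmp/top0.png.npz"); X=cloud("top",f["d"]); Z=X[...,2]
m=np.zeros((400,640),bool); m[125:200,150:215]=1; m&=(Z>175)&(Z<200); P=X[m]
q=(P[:,:2]-O)@T
for a in range(-80,60,20):
    k=(q[:,0]>a-6)&(q[:,0]<a+6); print(a, q[k,1].min().round(1) if k.any() else None)
```

```text
[-3.04357083 -6.13816091  7.05321174] [-1.07990842  0.27300858  0.12515201] [576.45930368 156.39097823 111.25380293]
-80 None
-60 None
-40 210.9
-20 184.7
0 186.9
20 194.7
40 197.7
```

Emit:
{"op": "step_arm", "data": {
  "series": [
    [1,[0,-0.0015,0],0],
    [1,[0,-0.003,0],0],
    [1,[0,-0.003,0],0],
    [1,[0,-0.003,0],0]
  ]
}}

```text
time_s: 14.6
ee_pos: [576.0, 154.4, 111.3]
ee_rot: [[-0.973, 0.232, 0.0], [0.232, 0.973, 0.0], [-0.0, 0.0, -1.0]]
wrist_force: [0.1, 1.6, 3.7]
grip_width: 20.9
gripper_force: 61.0
```

Emit:
{"op": "step_arm", "data": {
  "series": [
    [1,[0,0.001,0],0],
    [1,[0,0.002,0],0],
    [1,[0,0.003,0],0],
    [1,[0,0.003,0],0]
  ]
}}

```text
time_s: 15.0
ee_pos: [576.4, 156.2, 111.2]
ee_rot: [[-0.973, 0.232, -0.001], [0.232, 0.973, -0.002], [0.0, -0.002, -1.0]]
wrist_force: [-2.3, -5.1, 5.9]
grip_width: 21.3
gripper_force: 61.4
```

Run:
```python
from pen import *
pens("top","t6.png"); s=bot.read_state(); print(totray(s["ee_pos"]),s["wrist_force"],s["ft_torque"])
```

```text
red 0
top green 86 86 [ -4.3 111.2] x -61.0 52.0 slope 0.0
blue 2
top yellow 94 89 [-13.4 126.6] x -68.0 49.0 slope -0.035
[ -0.71099457 135.42374811] [-1.76007986 -5.02675357  6.30584535] [-0.84593658  0.16418859  0.01874109]
```

Emit:
{"op": "step_arm", "data": {
  "series": [
    [1,[0,-0.004,0],0],
    [1,[0,-0.008,0],0],
    [1,[0,-0.012,0],0],
    [1,[0,-0.016,0],0]
  ]
}}

```text
time_s: 15.45
ee_pos: [572.8, 141.3, 111.3]
ee_rot: [[-0.973, 0.232, 0.0], [0.232, 0.973, 0.0], [-0.0, 0.0, -1.0]]
wrist_force: [-0.3, 1.7, 4.7]
grip_width: 21.4
gripper_force: 61.2
```

Run:
```python
from pen import *
s=bot.read_state(); print(totray(s["ee_pos"]),s["wrist_force"],s["ft_torque"])
pens("top","t7.png");s=bot.read_state(); print(totray(s["ee_pos"]),s["wrist_force"],s["ft_torque"])
pens("scene","s7.png");s=bot.read_state(); print(totray(s["ee_pos"]),s["wrist_force"],s["ft_torque"])
```

```text
[ -0.72616892 120.06437272] [-0.33779931  1.66029416  4.65624172] [ 0.50445977 -0.30128626  0.05227425]
top red 8 2 [ 45.8 157.7] x 44.0 47.0 slope 0.283
top green 77 75 [ -6.1 111. ] x -61.0 52.0 slope 0.003
top blue 7 1 [ 33.7 171.5] x 34.0 34.0 slope 2.547
top yellow 10 4 [ 45.2 119.5] x 40.0 50.0 slope 0.281
[ -0.62303629 119.24427864] [0.28899111 0.91312171 5.54013318] [ 0.42016513 -0.05552231  0.02993169]
red 0
green 0
blue 0
yellow 0
[ -0.67825791 119.51069844] [-0.62342011  0.29710882  4.869916  ] [-0.09815458 -0.08113616 -0.03664478]pen.py:10: RankWarning: Polyfit may be poorly conditioned
  k=big(m); Q=q[k]; print(n,nm,m.sum(),k.sum(),Q.mean(0).round(1),"x",Q[:,0].min().round(),Q[:,0].max().round(),"slope",np.polyfit(Q[:,0],Q[:,1],1)[0].round(3))
```

The torque arm (~0.1 m below the sensor rather than the teeth's ~0.3 m) says the block was the hand's body lightly touching the cabinet at about 4 N. I'll draw back with the teeth down and look at the grooves.

Emit:
{"op": "step_arm", "data": {
  "series": [
    [1,[0,-0.008,0],0],
    [1,[0,-0.016,0],0],
    [1,[0,-0.024,0],0],
    [1,[0,-0.032,0],0],
    [1,[0,-0.04,0],0]
  ]
}}

```text
time_s: 16.05
ee_pos: [563.4, 101.8, 111.3]
ee_rot: [[-0.973, 0.232, -0.0], [0.232, 0.973, -0.0], [0.0, -0.0, -1.0]]
wrist_force: [0.4, 1.6, 5.5]
grip_width: 21.8
gripper_force: 61.2
```

Run:
```python
from pen import *
pens("top","t8.png"); pens("scene","s8.png")
s=bot.read_state(); print(totray(s["ee_pos"]),s["wrist_force"])
# per-groove hue samples in top view, both planes
```

```text
red 3
top green 9 2 [ 27. 123.] x 26.0 28.0 slope 1.719
top blue 40 19 [-46.4 140.1] x -58.0 -34.0 slope -0.027
top yellow 41 23 [-49.3 125.7] x -68.0 -34.0 slope 0.018
red 0
green 0
blue 0
yellow 0
[-0.61986488 78.63868895] [ 0.39245468 -1.99904513  3.92536696]
```

Run:
```python
from pen import *
f=np.load("/tmp/t8.png.npz"); im=f["im"]; H=hsv(im); 
V,U=np.mgrid[:400,:640]; P=cast("top",np.c_[U.ravel(),V.ravel()],12.)[:,:2]; q=((P-O)@T).reshape(400,640,2)
for x0,x1 in((-85,-72),(-60,-35),(-30,-10),(60,80)):
  print(x0,x1)
  for y in np.arange(132,180,3.4):
    k=(q[...,0]>x0)&(q[...,0]<x1)&(abs(q[...,1]-y)<1.7)
    print(" %.0f"%y,np.median(im[k],0).astype(int) if k.any() else "", k.sum(),end=";")
  print()
```

```text
-85 -72
 132 [190 159 104] 4; 135 [172 138  88] 4; 139 [161 101  66] 4; 142 [93 63 44] 4; 146 [163 141  96] 4; 149 [116 103  73] 4; 152 [33 39 36] 4; 156 [43 48 42] 4; 159 [45 48 42] 4; 163 [48 53 44] 4; 166 [50 54 45] 4; 169 [48 53 46] 4; 173 [49 53 46] 5; 176 [48 53 45] 4; 180 [49 52 46] 4;
-60 -35
 132 [176 150 109] 9; 135 [137 108  70] 8; 139 [ 23  69 139] 7; 142 [ 30  77 152] 8; 146 [142 116  69] 8; 149 [147 128  87] 9; 152 [33 13 21] 7; 156 [22 30 31] 8; 159 [32 33 35] 8; 163 [44 48 40] 8; 166 [45 50 42] 7; 169 [48 53 44] 7; 173 [47 51 45] 9; 176 [48 52 45] 7; 180 [48 52 44] 8;
-30 -10
 132 [42 47 42] 7; 135 [38 44 39] 6; 139 [44 48 39] 6; 142 [45 51 42] 6; 146 [46 50 44] 7; 149 [46 51 44] 6; 152 [51 58 48] 5; 156 [60 65 55] 7; 159 [52 56 48] 6; 163 [50 56 48] 7; 166 [32 31 30] 5; 169 [43 44 43] 6; 173 [34 37 35] 7; 176 [40 41 39] 6; 180 [41 42 42] 6;
60 80
 132 [160 129  86] 7; 135 [99 75 48] 6; 139 [134 106  72] 6; 142 [72 54 39] 6; 146 [78 63 48] 6; 149 [107  96  74] 6; 152 [67 60 39] 7; 156 [53 44 36] 6; 159 [35 37 29] 6; 163 [33 36 35] 6; 166 [19 20 23] 6; 169 [21 19 17] 7; 173 [16 19 20] 6; 176 [20 21 22] 6; 180 [19 21 19] 6;
```

Emit:
{"op": "step_arm", "data": {
  "series": [
    [1,[0,-0.01,0],0],
    [1,[0,-0.025,0],0],
    [1,[0,-0.04,0],0],
    [1,[0,-0.055,0],0],
    [1,[0,-0.07,0],0]
  ]
}}

```text
time_s: 16.65
ee_pos: [547.1, 33.7, 111.3]
ee_rot: [[-0.973, 0.231, 0.0], [0.231, 0.973, 0.0], [-0.0, 0.0, -1.0]]
wrist_force: [0.7, 1.0, 4.4]
grip_width: 21.6
gripper_force: 61.0
```

Emit:
{"op": "step_arm", "data": {
  "series": [
    [1,[0,-0.015,0],0],
    [1,[0,-0.03,0],0],
    [1,[0,-0.045,0],0],
    [1,[0,-0.06,0],0],
    [1,[0,-0.065,0],0]
  ]
}}

```text
time_s: 17.15
ee_pos: [531.9, -30.8, 111.3]
ee_rot: [[-0.972, 0.233, -0.0], [0.233, 0.972, -0.001], [0.0, -0.001, -1.0]]
wrist_force: [0.2, 1.3, 4.6]
grip_width: 21.3
gripper_force: 61.1
```

Run:
```python
from pen import *
pens("top","t9.png"); pens("scene","s9.png")
im=np.load("/tmp/s9.png.npz")["im"]; it=np.load("/tmp/t9.png.npz")["im"]
a=cv2.resize(im[155:220,215:285],None,fx=6,fy=6,interpolation=cv2.INTER_CUBIC);b=cv2.resize(it[145:225,190:255],None,fx=4.87,fy=4.87,interpolation=cv2.INTER_CUBIC)[:390]
o=np.hstack([a,b[:,:370]]); o=np.clip(o.astype(float)*1.5,0,255).astype(np.uint8); cv2.imwrite("pics/m9.png",o[:,:,::-1]); print(o.shape)
```

```text
top red 18 17 [-31.  155.5] x -45.0 -14.0 slope 0.073
top green 6 1 [86.6 17.3] x 87.0 87.0 slope 0.1
top blue 9 2 [ 94.8 -21.8] x 93.0 96.0 slope 0.269
top yellow 6 3 [ 45.8 -65.7] x 43.0 49.0 slope 0.266
red 0
green 0
blue 0
yellow 0
(390, 737, 3)pen.py:10: RankWarning: Polyfit may be poorly conditioned
  k=big(m); Q=q[k]; print(n,nm,m.sum(),k.sum(),Q.mean(0).round(1),"x",Q[:,0].min().round(),Q[:,0].max().round(),"slope",np.polyfit(Q[:,0],Q[:,1],1)[0].round(3))
```

View pics/m9.png

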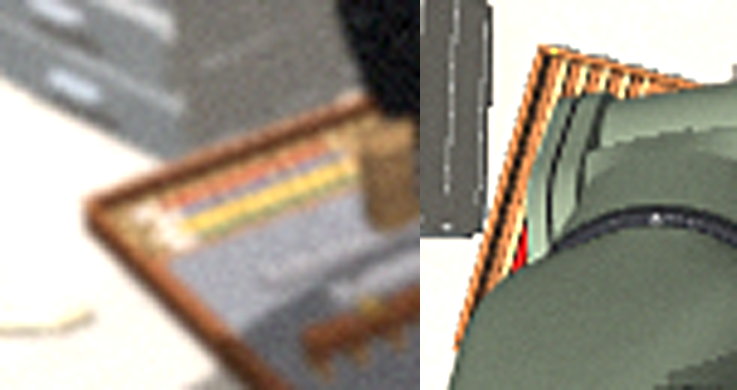

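The crop shows red, blue, yellow and green parallel, side by side in adjoining grooves. I'll check spacing and height numerically.

Run:
```python
from pen import *
im=np.load("/tmp/s9.png.npz")["im"].astype(float)
c,R,t=cal("scene"); K=np.array([[c["fx"],0,c["cx"]],[0,c["fy"],c["cy"]],[0,0,1]])
ys=np.arange(100,172,1.2)
for x0,x1 in((-55,-30),(-30,-5),(-5,20)):
  out=[]
  for y in ys:
    pts=np.array([np.r_[tray(x,y),11.] for x in np.linspace(x0,x1,40)]); q=(K@(R@pts.T+t[:,None])); uv=(q[:2]/q[2]).astype(np.float32)
    out.append(cv2.remap(im.astype(np.float32),uv[0][None],uv[1][None],cv2.INTER_LINEAR)[0].mean(0))
  o=np.array(out); r,g,b=o.T
  sc=dict(green=g-(r+b)/2,yellow=(r+g)/2-b,blue=b-(r+g)/2,red=r-1.0*g)
  print(x0,x1)
  for k,s in sc.items():
    lo,hi=dict(green=(102,118),yellow=(112,132),blue=(128,150),red=(140,169))[k]; m=(ys>=lo)&(ys<=hi)
    w=np.clip(s[m]-np.median(s[m]),0,None)**2; print(k,"peak %.1f cen %.1f"%(ys[m][np.argmax(s[m])],(w*ys[m]).sum()/w.sum()),end="; ")
  print()
```

```text
-55 -30
green peak 116.8 cen 115.3; yellow peak 128.8 cen 128.3; blue peak 145.6 cen 145.6; red peak 160.0 cen 160.4; 
-30 -5
green peak 116.8 cen 115.3; yellow peak 128.8 cen 128.1; blue peak 145.6 cen 145.4; red peak 160.0 cen 160.2; 
-5 20
green peak 116.8 cen 115.3; yellow peak 130.0 cen 128.4; blue peak 145.6 cen 145.7; red peak 160.0 cen 160.7;
```

Spacing is 14.5 mm, so all four are seated in grooves 1–4. Now to lift off and hang the rake back.

Emit:
{"op": "step_arm", "data": {
  "series": [
    [1,[0,0,-0.015],0],
    [1,[0,0,-0.04],0],
    [1,[0,0,-0.07],0],
    [1,[0,0,-0.1],0],
    [1,[0,0,-0.1],0]
  ]
}}

```text
time_s: 17.75
ee_pos: [533.3, -28.2, 214.0]
ee_rot: [[-0.973, 0.231, 0.004], [0.231, 0.973, -0.0], [-0.004, 0.001, -1.0]]
wrist_force: [0.2, -0.3, -3.9]
grip_width: 21.3
gripper_force: 60.4
```

Run:
```python
from st import *
to(508.1,-331.9,210,92.3)
```

```text
t 17.75 [533.3 -28.2 214. ] ang 76.64 F [ 0.2 -0.3 -3.9] shift [ -45.7 -301.3    3.9] yaw -0.273
```

Emit:
{"op": "step_arm", "data": {
  "series": [
    [1,[-0.006,-0.04,0],-0.04],
    [1,[-0.012,-0.08,0],-0.08],
    [1,[-0.018,-0.12,0],-0.12],
    [1,[-0.024,-0.16,0],-0.16],
    [1,[-0.03,-0.2,0],-0.2]
  ]
}}

```text
time_s: 18.25
ee_pos: [514.6, -231.3, 210.3]
ee_rot: [[-1.0, 0.031, -0.002], [0.031, 1.0, 0.001], [0.002, 0.001, -1.0]]
wrist_force: [-0.0, -0.2, -1.9]
grip_width: 21.4
gripper_force: 60.4
```

Run:
```python
from st import *
to(508.1,-331.9,210,92.3)
```

```text
t 18.25 [ 514.6 -231.3  210.3] ang 88.2 F [-0.  -0.2 -1.9] shift [   3.3 -100.8    0.2] yaw -0.072
```

Emit:
{"op": "step_arm", "data": {
  "series": [
    [1,[0.001,-0.03,0],-0.03],
    [1,[0.002,-0.06,0],-0.06],
    [1,[0.003,-0.085,0],-0.072],
    [1,[0.003,-0.101,0],-0.072],
    [1,[0.003,-0.101,0],-0.072]
  ]
}}

```text
time_s: 18.75
ee_pos: [507.9, -332.7, 209.8]
ee_rot: [[-0.999, -0.036, -0.002], [-0.036, 0.999, 0.0], [0.002, 0.0, -1.0]]
wrist_force: [0.4, 0.9, -1.8]
grip_width: 21.5
gripper_force: 60.3
```

Emit:
{"op": "step_arm", "data": {
  "series": [
    [1,[0,0,0],0],
    [1,[0,0,0],0],
    [1,[0,0,0],0]
  ]
}}

```text
time_s: 19.05
ee_pos: [509.0, -330.2, 211.2]
ee_rot: [[-0.999, -0.039, -0.0], [-0.039, 0.999, 0.0], [0.0, 0.0, -1.0]]
wrist_force: [-0.3, -0.6, -2.7]
grip_width: 21.1
gripper_force: 60.3
```

Run:
```python
from st import *
to(508.1,-331.9,145,92.3)
```

```text
t 19.05 [ 509.  -330.2  211.2] ang 92.26 F [-0.3 -0.6 -2.7] shift [ 1.  -1.7 66.2] yaw -0.001
```

Emit:
{"op": "step_arm", "data": {
  "series": [
    [1,[0.001,-0.0017,0.025],0],
    [1,[0.001,-0.0017,0.05],0],
    [1,[0.001,-0.0017,0.07],0],
    [1,[0.001,-0.0017,0.078],0],
    [1,[0.001,-0.0017,0.078],0]
  ]
}}

```text
time_s: 19.55
ee_pos: [507.7, -332.3, 132.9]
ee_rot: [[-0.999, -0.039, -0.001], [-0.039, 0.999, 0.001], [0.001, 0.001, -1.0]]
wrist_force: [-0.2, 0.5, -1.4]
grip_width: 21.6
gripper_force: 60.3
```

Emit:
{"op": "step_arm", "data": {
  "series": [
    [1,[0,0,0.003],0],
    [1,[0,0,0.006],0],
    [1,[0,0,0.008],0],
    [1,[0,0,0.008],0]
  ]
}}

```text
time_s: 19.95
ee_pos: [507.8, -332.9, 125.4]
ee_rot: [[-0.999, -0.038, 0.0], [-0.038, 0.999, -0.0], [-0.0, -0.0, -1.0]]
wrist_force: [-0.3, -0.3, -1.5]
grip_width: 21.5
gripper_force: 60.3
```

Emit:
{"op": "step_arm", "data": {
  "series": [
    [1,[0,0.0008,0.0015],0],
    [1,[0,0.0008,0.003],0],
    [1,[0,0.0008,0.003],0]
  ]
}}

```text
time_s: 20.25
ee_pos: [507.7, -332.0, 122.2]
ee_rot: [[-0.999, -0.038, -0.0], [-0.038, 0.999, 0.0], [0.0, 0.0, -1.0]]
wrist_force: [-0.1, -0.5, -2.9]
grip_width: 21.4
gripper_force: 60.3
```

Emit:
{"op": "step_arm", "data": {
  "series": [
    [1,[0,0,0.001],0],
    [1,[0,0,0.001],0]
  ]
}}

```text
time_s: 20.45
ee_pos: [507.8, -332.1, 121.7]
ee_rot: [[-0.999, -0.038, 0.0], [-0.038, 0.999, -0.0], [-0.0, -0.0, -1.0]]
wrist_force: [-3.5, 1.3, 5.1]
grip_width: 21.2
gripper_force: 61.2
```

Seated. Open gently and rise.

Emit:
{"op": "step_arm", "data": {
  "series": [
    [0.4,[0,0,0],0],
    [0.2,[0,0,0],0],
    [0,[0,0,0],0],
    [-1,[0,0,0],0],
    [-1,[0,0,0],0]
  ]
}}

```text
time_s: 20.95
ee_pos: [507.8, -332.1, 121.3]
ee_rot: [[-0.999, -0.038, -0.0], [-0.038, 0.999, -0.0], [0.0, -0.0, -1.0]]
wrist_force: [-0.7, -0.9, -0.4]
grip_width: 70.1
gripper_force: 0.0
```

Emit:
{"op": "step_arm", "data": {
  "series": [
    [-1,[0,0,0],0],
    [-1,[0,0,0],0],
    [-1,[0,0,-0.01],0],
    [-1,[0,0,-0.03],0],
    [-1,[0,0,-0.05],0]
  ]
}}

```text
time_s: 21.45
ee_pos: [507.8, -332.0, 172.6]
ee_rot: [[-0.999, -0.038, 0.0], [-0.038, 0.999, 0.0], [-0.0, 0.0, -1.0]]
wrist_force: [0.1, -0.2, 1.0]
grip_width: 85.7
gripper_force: 0.0
```

Emit:
{"op": "step_arm", "data": {
  "series": [
    [-1,[0,0,-0.03],0],
    [-1,[0,0,-0.07],0],
    [-1,[0,0,-0.11],0],
    [-1,[0,0,-0.11],0],
    [-1,[0,0,-0.11],0]
  ]
}}

```text
time_s: 21.95
ee_pos: [507.9, -332.0, 282.5]
ee_rot: [[-0.999, -0.038, 0.001], [-0.038, 0.999, -0.001], [-0.001, -0.001, -1.0]]
wrist_force: [-0.9, 0.7, 0.1]
grip_width: 85.6
gripper_force: 0.0
```

Run:
```python
from pen import *
pens("top","t10.png")
n="scene"; im,d=snap(n,"s10.png"); X=cloud(n,d); roi=np.zeros((400,640),bool); roi[200:280,318:385]=1; Z=X[...,2]
f=np.load("/tmp/scene0.png.npz"); X0=cloud(n,f["d"])
for Y in(X0,X):
  for lo,hi in((140,175),(100,125)):
    m=roi&(Y[...,2]>lo)&(Y[...,2]<hi); Q=Y[m]; print(m.sum(),rect(Q[:,:2]),np.percentile(Q[:,2],95).round(1))
print(bot.read_state()["time_s"])
```

```text
top red 85 85 [ -7.9 154.6] x -66.0 51.0 slope -0.0
top green 85 85 [ -4.9 111.2] x -61.0 52.0 slope 0.003
top blue 88 88 [  0.5 140.1] x -58.0 59.0 slope -0.0
top yellow 71 71 [ -9.8 125.3] x -68.0 49.0 slope -0.002
196 [array([ 504.6, -333.4]), array([69.6, 23.2]), np.float64(0.5)] 165.9
314 [array([ 501.6, -332.3]), array([200. ,  44.8]), np.float64(2.0)] 120.3
191 [array([ 502.5, -333. ]), array([23.7, 65.7]), np.float64(89.6)] 165.4
321 [array([ 452.1, -349.6]), array([299.1, 100.3]), np.float64(21.1)] 120.2
22.05
```

Pencils are all parallel at a 14.4–14.5 mm pitch in grooves 1–4, and the rake hangs at its original height and place. Handing in.

```bash
python3 -c "
from workcell import bot
print(bot.close_job())"
```

```text
the job is handed in; nothing more can be done
None
```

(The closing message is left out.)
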